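Seat a mould on the shake-out deck and hold the dead-man paddle

ROBOT

A 6-joint arm with a two-finger parallel gripper is mounted at the origin on the work surface. World frame = base frame: x ahead of the robot, y to its left, z up, the work surface at z = 0. Lengths are in m, angles in degrees, forces in N, time in s.
With the tool pointing down it reaches from about 0.35 to 0.875 m from the base axis. Payload 4.2 kg.
Tool frame: the origin (TCP) lies midway between the tips of the shut fingers; the grasp point (between the pads) lies 19 mm behind it; z points along the fingers, y is the direction in which the jaws open and shut (so a half turn about z gives the same grasp; the last joint's range is limited). The gripper opens to 87 mm and grips with 3 to 60 N. Pads are 19 mm wide; open, the fingers measure 117 mm over their backs; the gripper's body (75 mm by 190 mm) begins 51 mm behind the grasp point.
Start: joints at [-53.824, 22.042, 0.453, 0, -68.411, -14.817], TCP at [0.228, -0.582, 0.223] pointing down, gripper open.
Joint ranges: [-179.83, 179.83], [-69.29, 118.12], [-61.27, 80.66], [-181.25, 117.63], [-171.15, -9.14], [-177.46, 177.46]. Speed limits (degrees/s): [159.86, 159.86, 180, 180, 180, 180].

INTERFACE

Orientations are given as a 3x3 rotation matrix whose columns are the frame's x, y, z axes.
In Python, from station import sense, capture, get_calibration, finish_job, spot_in, spot_point gives the robot as it stands.
- The arm moves only by the shell command python3 -m inch 'ROWS'. ROWS is JSON, a list of rows, each an object with "fingers": the finger opening in cm, from 0 to 8.7; "delta_pos": the shift along the tool's x, y, z in cm, a list of three; "spin": the turn about the tool's z in degrees. In form: [{"fingers": fingers, "delta_pos": [dx, dy, dz], "spin": spin}, ...]. A call has 1 to 20 rows; each row is the pose to reach, as a shift and turn from the pose commanded when the call began, along the tool's axes at that moment; what a row does not reach only later rows make up. A row lasts 1/10 s, in which the tool goes at most 50 mm and 8.59 degrees, less where a joint would pass 70% of its speed; a pose out of reach is approached as far as the arm can. A call with a gripper value outside its range is refused whole. The fingers move at their own pace and stop on an object; the grip force is fixed at half the most. Time passes only in rows, so rows that repeat a pose let the fingers close. It gives the time, the measured TCP pose, the force and the opening at its end, in the units of the state.
- sense(): the state, without advancing time (a new reading comes with each control period).
- capture(name): name is "scene" or "top" or "wrist"; returns the picture (400x640x3 uint8, red, green, blue); there is no depth.
- get_calibration(name): a dict with "K" (3x3 intrinsics, pixels), "dist" ([k1, k2, p1, p2, k3] as OpenCV has them; the pictures are not rectified), "T" (4x4, takes a point from camera to world coordinates). Camera axes: x right, y up, looking along -z (the intrinsics and any distortion apply to the point x, -y, -z); pixel columns grow to the right and rows downward; lengths in m; the calibration is good to about 2 mm. A picture is of the moment at which its call begins: read the wrist's pose just before it. get_calibration takes no time and is no camera call; for the wrist camera it gives the pose at the moment of the call.
- finish_job(): hands the job in, once; it reports no verdict.
Trained networks look in the newest picture that a camera, given by its name, has taken for a name from the list of things; names that differ only in an ending like _2 or _b are one class to them, and where a whole thing is asked for, a point or a joint stands for the part that bears it (a point fixed in the world has none). Each returns a list of dicts, best first, with "conf" (0 to 1); they miss things now and then, are a little off and sometimes report something else, mostly with a low value. They report only what shows in the picture. A call takes as long as a camera call. They do not tell look-alikes from the thing itself.
- spot_in(camera, target): "extent" ([left, top, right, bottom] as shares, 0 to 1, of the picture: columns of its width, rows of its height, round what is visible of it).
- spot_point(camera, target): "location" ([column, row] as shares, 0 to 1, of the picture: columns of its width, rows of its height: a listed point, or the origin of a listed thing).
The state is a dict: "time_s": time; "joints": joint angles; "joint_velocities": joint speeds; "effort": joint torques, N m; "tcp_pos": TCP position; "ee_rot": TCP orientation; "wrist_force": force on the tool from outside, world axes, zero at the start; "moment": the same for the moment, N m; "gripper_width": opening from 0.0 (shut) to 1.0 (fully open).
Only numpy, scipy, OpenCV 4.12 (cv2) and the standard library are available. Lean on these libraries where they do the work, as an engineer would, in place of code of your own. Each camera call takes 0.05 s, during which the arm holds its last target.

TASK

Set the white mould box on the shake-out deck, in the channel between the two low rails, slide it along until it butts against the green stop block, and let go of it there. Only then press the red dead-man paddle down until its pointer stands in the green band of the gauge, never down to its bottom stop, and keep it pressed there: the job ends with you still holding the paddle in the green band. Keep the mould upright and do not shift the yellow mould box, the plaster cone, the bar clamp or the chipboard offcut.

Things in the scene. Friction and masses are not known exactly. Their poses are not given: they have to be found in the camera images.
- mould_mid (a point): The mould to load: a box with white walls, a thin brown chipboard line across each end's rim and pale plaster inside, 100 (its x) x 56 (its y) x 60 mm high, about 0.45 kg (varies), solid to the touch, loose on the table. The point is its centre, 30 mm above its underside; x runs along its length, z up. Both ends are alike.
- deck: Shake-out deck, fixed, placed and turned anew each time: blue body, aluminium top plate 280 (x) x 170 (y) mm, upper face 45 mm above the table. Origin on the table under its centre, z up. Two dark rails along x, inner faces at y = +-32 mm, each 10 mm thick, 270 mm long, standing 8 mm above the plate: a 64 mm wide channel centred on y = 0.
- stop_face (a point): Green stop block in the channel, 30 (x) x 62 x 30 mm high, black knob on top to 40 mm; fixed, its face 50 to 90 mm from the deck's centre towards +x, anew each time. The point: foot of its contact face, on the channel's centre line, at plate height; axes as the deck's, x pointing into the block. The seated mould's centre is 50 mm to the -x side and 30 mm above.
- paddle_pad (a point): Middle of the upper face of the red paddle (80 mm along its x, 36 mm along y): press here. A lever hinged 125 mm to its +x side, hinge axis 95 mm above the table. Released, the face is level, 104 mm above the table. Green band: this point 15 to 25 mm lower than released (middle 20); bottom stop 37 mm lower. The spring resists with 2 N at first, 5 to 6 N in the band.
- station: Grey foot of the paddle, fixed, placed and turned anew each time: 250 (x) x 100 (y) x 30 mm high; origin on the table, near its centre; x as the paddle's. Gauge plate (white, green band, red downwards) upright at x = -108 mm, y = 24 to 50 mm, up to 108 mm above the table; the black pointer at the paddle's free end moves over its +x face.
- paddle (a joint): Angle of the red paddle in rad: 0 released (it springs back there), growing as it is pressed down; green band 0.12 to 0.20, bottom stop 0.30.
- spare_mid (a point): Bystander: a mould box of the same size but with yellow walls; its centre.
- offcut_mid (a point): Bystander: square white-faced chipboard offcut, 90 x 90 x 16 mm; its centre.
- clamp_mid (a point): Bystander: bar clamp with a red handle lying flat, 330 mm long; middle of its steel bar.
- cone_mid (a point): Bystander: plaster cone on a yellow board of 110 x 70 mm, 110 mm high in all; point half-way up.
Mind the look-alikes: they are no part of the job. What is shaped like the part that bears mould_mid but black is not meant.

How it is judged (in metres and radians):
On the way, in this order (a step that is already met when the one before it is completed fails the run):
1. the white mould lies in the channel against the green stop, let go (x of mould_mid in the frame of stop_face between -0.054 and -0.046 m and y of mould_mid in the frame of stop_face between -0.01 and 0.01 m and z of mould_mid in the frame of stop_face between 0.025 and 0.035 m and angle between the x axis of mould_mid and the x axis of stop_face, either way round below 0.12 rad and angle between mould_mid's own z axis and vertical below 0.08 rad and contact force between the fingers and mould below 0.1 N), for 0.2 s.
2. the paddle is held pressed in the green band for a second (x of mould_mid in the frame of stop_face between -0.054 and -0.046 m and y of mould_mid in the frame of stop_face between -0.01 and 0.01 m and z of mould_mid in the frame of stop_face between 0.025 and 0.035 m and angle between the x axis of mould_mid and the x axis of stop_face, either way round below 0.12 rad and angle between mould_mid's own z axis and vertical below 0.08 rad and value of joint paddle between 0.12 and 0.2 rad and contact force between any of the fingers, the arm and paddle above 1 N), for 1 s.
At the end, for the whole second after the job is handed in: White mould upright on the deck between the rails, released, its end within 4 mm of the green stop (10 mm sideways, 0.12 rad in yaw); the robot is pressing the red paddle with more than 1 N and the paddle stands between 0.12 and 0.20 rad (green band) (all of step 2 and contact force between the fingers and mould below 0.1 N); the arm keeps its last pose, push and grip.
It fails at once if the paddle was pressed before the mould was against the stop (value of joint paddle above 0.08 rad and (x of mould_mid in the frame of stop_face below -0.058 m or x of mould_mid in the frame of stop_face above -0.042 m or z of mould_mid in the frame of stop_face above 0.045 m or z of mould_mid in the frame of stop_face below 0.02 m or y of mould_mid in the frame of stop_face above 0.02 m or y of mould_mid in the frame of stop_face below -0.02 m)).
It fails at once if the paddle was driven down to its bottom stop (value of joint paddle above 0.285 rad).
It fails at once if the mould was tipped (angle between mould_mid's own z axis and vertical above 0.4 rad).
It fails at once if a bystander was moved (distance of any of spare_mid, offcut_mid, clamp_mid, cone_mid from where it was at the start of the episode above 0.03 m).
It also fails if it takes over 61 s, if anything falls off the work surface, if the arm or the gripper's body presses on something with over 40 N, if the wrist force passes 120 N, or if a joint passes its speed limit or range.

## Working session

There is one attempt and no reset: what is moved stays moved. The work goes in short steps, Python scripts to look and compute and a shell command to move; the robot and the scene stay as the last step left them, time stands still between calls to the robot, and variables do not carry over. Pictures are saved under pics/ and viewed, and the job is handed in when it is done.

```bash
ls; mkdir -p pics; python3 - <<'E'
from station import *
import cv2,json
s=sense(); print(s)
for n in ["scene","top","wrist"]:
    im=capture(n); cv2.imwrite(f"pics/{n}0.png",im[:,:,::-1])
    c=get_calibration(n); print(n,c)
    for t in ["mould_mid","deck","stop_face","paddle_pad","station","spare_mid","offcut_mid","clamp_mid","cone_mid"]:
        try: r=spot_point(n,t)
        except Exception as e: r=e; print(n,t,r); continue
        print(n,t,[(round(d['conf'],2),round(d['location'][0]*640),round(d['location'][1]*400)) for d in r[:4]])
print(sense()['time_s'])
E
```

```text
pics
{'time_s': 0.0, 'joints': array([-5.38250110e+01,  2.20900685e+01,  3.78586504e-01, -2.81224580e-02,
       -6.84132067e+01, -1.48154923e+01]), 'joint_velocities': array([ 0.07568664, -0.00977612,  0.0276156 , -0.01328891,  0.03455524,
        0.04467469]), 'effort': array([-3.20871559e-04, -3.90666175e+01,  1.87407303e+01,  4.21988457e+00,
        1.09408065e-02, -2.20407014e-04]), 'tcp_pos': array([ 0.22740778, -0.5814923 ,  0.22146102]), 'ee_rot': array([[-9.31379404e-01, -3.64048851e-01, -9.16083898e-04],
       [-3.64049985e-01,  9.31377208e-01,  2.02604997e-03],
       [ 1.15638499e-04,  2.22052154e-03, -9.99997528e-01]]), 'wrist_force': array([ 0.43720027,  0.53257009, -0.2080123 ]), 'moment': array([-0.04599463, -0.02450968,  0.02072588]), 'gripper_width': 1.0017950729809932}
scene {'K': array([[476.70752582,   0.        , 316.09198832],
       [  0.        , 476.70752582, 205.75864101],
       [  0.        ,   0.        ,   1.        ]]), 'dist': array([-0.04130715,  0.        ,  0.        ,  0.        ,  0.        ]), 'T': array([[ 0.01336006, -0.77390311,  0.63316308,
[... 1598 characters left out ...]
   , 292.15365139, 198.23247416],
       [  0.        ,   0.        ,   1.        ]]), 'dist': array([-0.03863537,  0.        ,  0.        ,  0.        ,  0.        ]), 'T': array([[-3.63625233e-01, -8.94728767e-01, -2.59301222e-01,
         1.56328104e-01],
       [ 9.31545206e-01, -3.49393978e-01, -1.00734193e-01,
        -6.10404282e-01],
       [-4.68504875e-04, -2.78180305e-01,  9.60528760e-01,
         3.83955823e-01],
       [ 0.00000000e+00,  0.00000000e+00,  0.00000000e+00,
         1.00000000e+00]])}
wrist mould_mid []
wrist deck []
wrist stop_face []
wrist paddle_pad []
wrist station [(0.61, 424, 393)]
wrist spare_mid []
wrist offcut_mid []
wrist clamp_mid []
wrist cone_mid []
1.5
```

View pics/scene0.png

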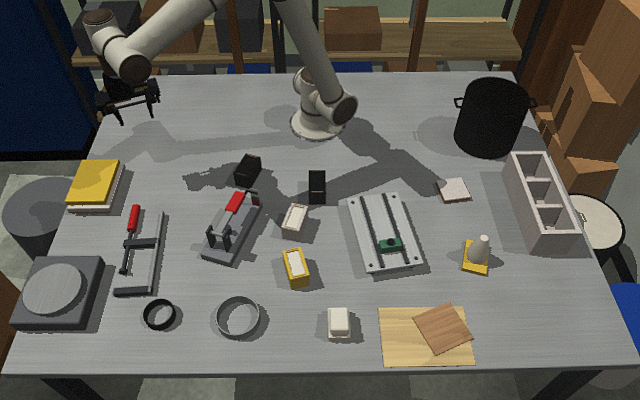

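View pics/top0.png

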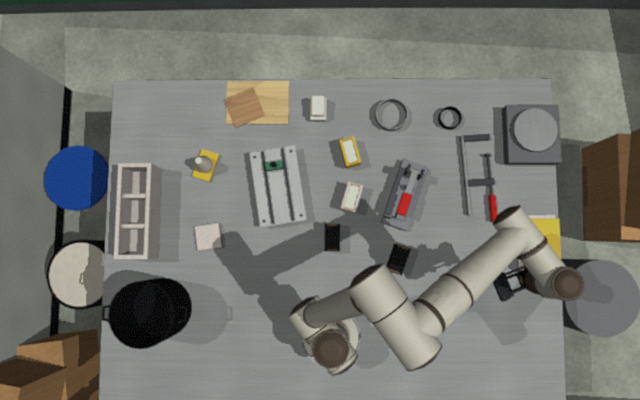

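View pics/wrist0.png

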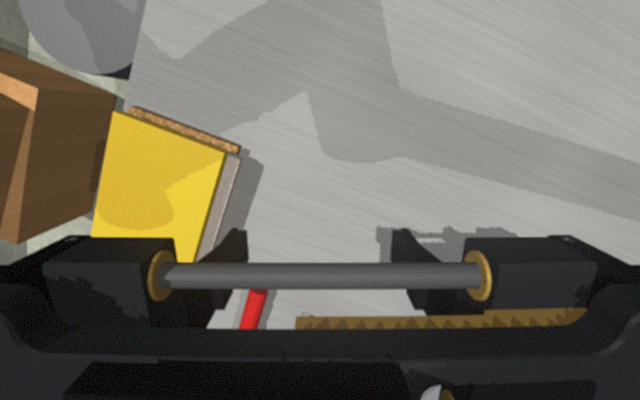

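```bash
python3 - <<'E'
import cv2
a=cv2.imread('pics/top0.png')[120:290,170:500]
cv2.imwrite('pics/top0c.png',cv2.resize(a,None,fx=2.4,fy=2.4,interpolation=cv2.INTER_CUBIC))
a=cv2.imread('pics/scene0.png')[140:320,130:510]
cv2.imwrite('pics/scene0c.png',cv2.resize(a,None,fx=2.1,fy=2.1,interpolation=cv2.INTER_CUBIC))
E
```

```text
(no output)
```

View pics/top0c.png

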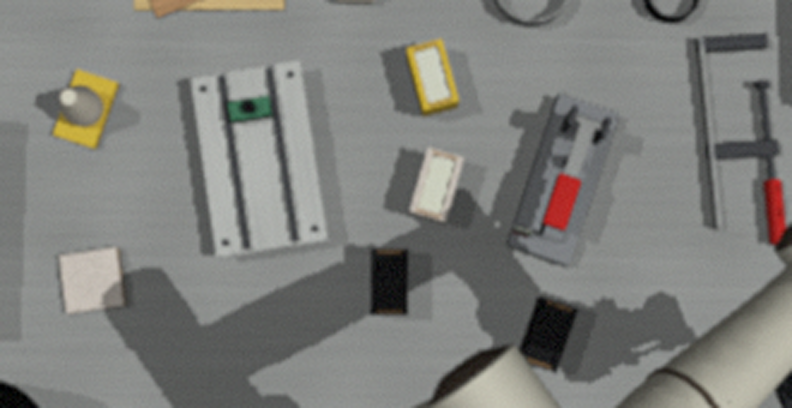

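View pics/scene0c.png

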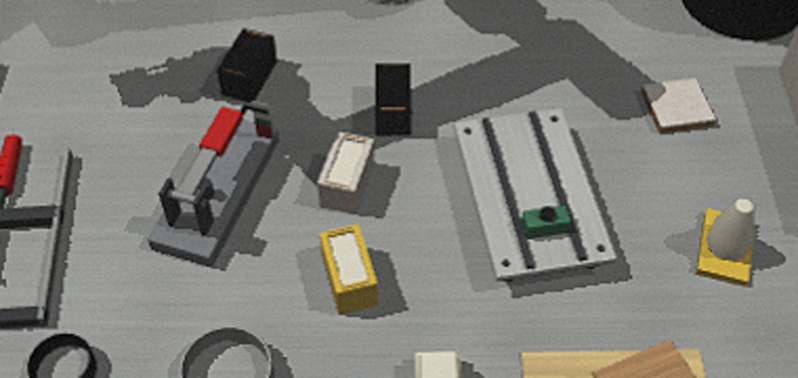

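The white mould is at top (350,195) and scene (295,219). Look-alikes:
- Two black moulds at top (333,237) and (399,260).
- The yellow spare at top (349,151).
- A plain white block at top (318,107), scene (339,323).

The white offcut is at top (207,237). I choose (350,195), since it has white walls, a brown line at each rim end and plaster inside. Next I measure it.

```bash
cat > h.py <<'E'
import numpy as np,cv2
from station import *
def ray(c,px):
    p=cv2.undistortPoints(np.array([[px]],float),c['K'],c['dist'])[0,0]
    d=c['T'][:3,:3]@np.array([p[0],-p[1],-1.0]); return c['T'][:3,3],d/np.linalg.norm(d)
def onz(c,px,z):
    o,d=ray(c,px); return o+d*(z-o[2])/d[2]
def tri(rs):
    A=sum(np.eye(3)-np.outer(d,d) for o,d in rs); b=sum((np.eye(3)-np.outer(d,d))@o for o,d in rs)
    return np.linalg.solve(A,b)
def proj(c,P):
    R=c['T'][:3,:3]; q=R.T@(np.atleast_2d(P)-c['T'][:3,3]).T
    q=np.diag([1,-1,-1])@q
    return cv2.projectPoints(q.T.copy(),np.zeros(3),np.zeros(3),c['K'],c['dist'])[0][:,0]
E
python3 - <<'E'
from h import *
np.set_printoptions(precision=4,suppress=True)
t=get_calibration('top'); s=get_calibration('scene')
import cv2
a=cv2.imread('pics/top0.png'); b=cv2.imread('pics/scene0.png')
for nm,im,x,y,w in [('m_t',a,325,172,50),('m_s',b,270,195,50)]:
    cv2.imwrite(f'pics/{nm}.png',cv2.resize(im[y:y+w,x:x+w],None,fx=10,fy=10,interpolation=cv2.INTER_CUBIC))
for nm,im,x,y,w,h in [('p_t',a,375,150,65,85)]:
    cv2.imwrite(f'pics/{nm}.png',cv2.resize(im[y:y+h,x:x+w],None,fx=7,fy=7,interpolation=cv2.INTER_CUBIC))
pt=lambda p:(170+p[0]/2.4,120+p[1]/2.4)
C=[onz(t,pt(p),.045) for p in [(191,77),(300,62),(327,240),(217,256)]]
print(np.array(C),np.mean(C,0))
print('ray deck',tri([ray(t,(278,186)),ray(s,(383,235))]),'stop',tri([ray(t,(277,168)),ray(s,(388,244))]))
print('pad',tri([ray(t,(407,202)),ray(s,(239,200))]),onz(t,(407,202),.104),onz(s,(239,200),.104))
print('stn',tri([ray(t,(403,197)),ray(s,(234,232))]),onz(t,(403,197),.0),onz(s,(234,232),.0))
print('mould',tri([ray(t,(350,195)),ray(s,(296,221))]),onz(t,(350,195),.03),onz(s,(296,221),.03))
print(onz(t,(350,151),.03))
E
```

```text
[[0.6702 0.2976 0.045 ]
 [0.6929 0.13   0.045 ]
 [0.4192 0.0874 0.045 ]
 [0.3952 0.2536 0.045 ]] [0.5444 0.1922 0.045 ]
ray deck [0.5481 0.1965 0.0143] stop [0.6092 0.1987 0.0533]
pad [ 0.4767 -0.2553  0.1099] [ 0.478  -0.2682  0.104 ] [ 0.4728 -0.2445  0.104 ]
stn [ 0.509  -0.2725 -0.0117] [ 0.5076 -0.2706  0.    ] [ 0.5176 -0.2702  0.    ]
mould [ 0.5103 -0.0716  0.0432] [ 0.5119 -0.0719  0.03  ] [ 0.5002 -0.0724  0.03  ]
[ 0.6761 -0.0729  0.03  ]
```

View pics/m_t.png

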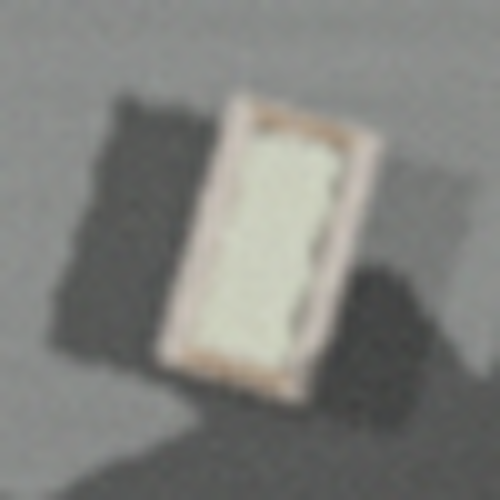

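View pics/m_s.png

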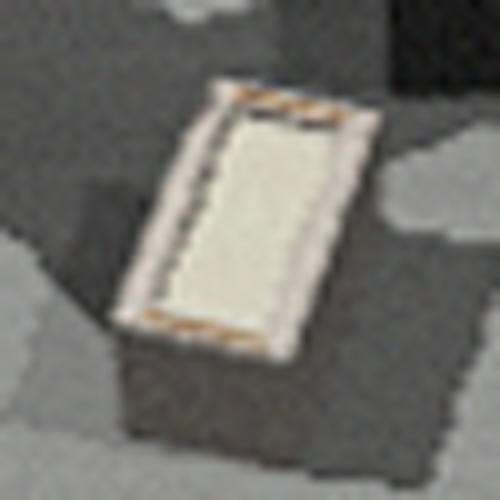

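View pics/p_t.png

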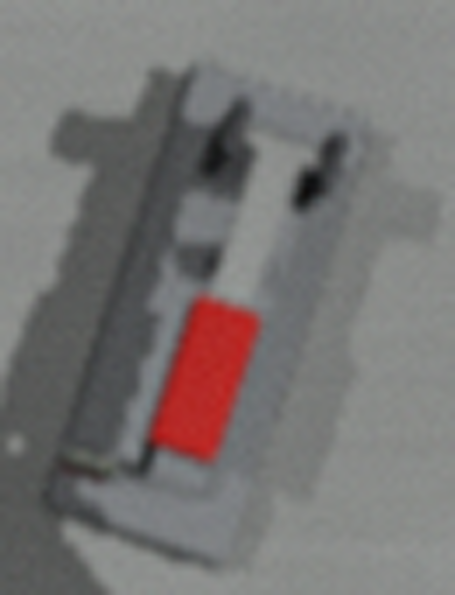

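```bash
python3 - <<'E'
from h import *
np.set_printoptions(precision=4,suppress=True)
t=get_calibration('top'); s=get_calibration('scene')
T=np.array([(349.2,181.2),(363.2,185),(356,212.5),(340.5,208)])-.45
S=np.array([(291.5,203),(308,206),(299.5,231),(281.5,227)])-.45
# scene is seen from opposite side: rotate by 2
S2=S[[2,3,0,1]]
for a,b in zip(T,S2): print(tri([ray(t,a),ray(s,b)]))
for c,P in [(t,T),(s,S2)]:
    Q=np.array([onz(c,p,.06) for p in P]); m=Q.mean(0)
    d=(Q[0]+Q[1]-Q[2]-Q[3])/2; w=(Q[0]+Q[3]-Q[1]-Q[2])/2
    print(m,np.linalg.norm(d),np.linalg.norm(w),np.degrees(np.arctan2(d[1],d[0])),np.degrees(np.arctan2(w[1],w[0])))
P=np.array([(375+x/7-.43,150+y/7-.43) for x,y in [(202,296),(261,316),(210,464),(152,442)]])
Q=np.array([onz(t,p,.104) for p in P]); m=Q.mean(0);d=(Q[0]+Q[1]-Q[2]-Q[3])/2
print('pad',m,np.linalg.norm(d),np.degrees(np.arctan2(d[1],d[0])))
C=np.array([[0.6702,0.2976],[0.6929,0.13],[0.4192,0.0874],[0.3952,0.2536]])
d=C[0]+C[1]-C[2]-C[3];w=C[0]+C[3]-C[1]-C[2];print('deck',np.degrees(np.arctan2(d[1],d[0])),np.degrees(np.arctan2(w[1],w[0]))-90,np.linalg.norm(d)/2)
E
```

```text
[ 0.5601 -0.0639  0.0606]
[ 0.5458 -0.1163  0.0629]
[ 0.4469 -0.0891  0.057 ]
[ 0.4629 -0.0351  0.0603]
[ 0.504  -0.0771  0.06  ] 0.1026500229923348 0.05511486333464786 -16.547667155035647 74.0645288558206
[ 0.5039 -0.0751  0.06  ] 0.09941372520689588 0.055488924850956085 -15.871800371318205 74.68571107217524
pad [ 0.4719 -0.2578  0.104 ] 0.07842433172247322 -19.780040302560405
deck 8.968873065972955 7.964223205882192 0.2777459495654257
```

```bash
python3 -m inch '[{"fingers":8.7,"delta_pos":[-3,2.5,0.3],"spin":3},{"fingers":8.7,"delta_pos":[-44.1,37.1,4],"spin":37.3},{"fingers":8.7,"delta_pos":[-44.1,37.1,4],"spin":37.3},{"fingers":8.7,"delta_pos":[-44.1,37.1,4],"spin":37.3},{"fingers":8.7,"delta_pos":[-44.1,37.1,4],"spin":37.3},{"fingers":8.7,"delta_pos":[-44.1,37.1,4],"spin":37.3},{"fingers":8.7,"delta_pos":[-44.1,37.1,4],"spin":37.3},{"fingers":8.7,"delta_pos":[-44.1,37.1,4],"spin":37.3},{"fingers":8.7,"delta_pos":[-44.1,37.1,4],"spin":37.3},{"fingers":8.7,"delta_pos":[-44.1,37.1,4],"spin":37.3},{"fingers":8.7,"delta_pos":[-44.1,37.1,4],"spin":37.3},{"fingers":8.7,"delta_pos":[-44.1,37.1,4],"spin":37.3},{"fingers":8.7,"delta_pos":[-44.1,37.1,4],"spin":37.3},{"fingers":8.7,"delta_pos":[-44.1,37.1,4],"spin":37.3},{"fingers":8.7,"delta_pos":[-44.1,37.1,4],"spin":37.3},{"fingers":8.7,"delta_pos":[-44.1,37.1,4],"spin":37.3}]'
python3 - <<'E'
from h import *
import pickle
s=sense();c=get_calibration('wrist');im=capture('wrist');cv2.imwrite('pics/w1.png',im[:,:,::-1]);pickle.dump(c,open('w1.pkl','wb'))
print(s['tcp_pos'],s['ee_rot'],s['time_s'])
r=spot_point('wrist','mould_mid');print(r)
for d in r: print(onz(c,(d['location'][0]*640,d['location'][1]*400),.03))
E
```

```text
time_s: 3.1
tcp_pos: [0.5026, -0.077, 0.1827]
ee_rot: [[-0.961, 0.276, -0.0], [0.276, 0.961, -0.0], [0.0, -0.0, -1.0]]
wrist_force: [-0.3, 0.6, -0.1]
gripper_width: 1.001
[ 0.50260802 -0.0770345   0.18271507] [[-9.61069543e-01  2.76306592e-01 -1.95579306e-05]
 [ 2.76306593e-01  9.61069543e-01 -2.40692214e-05]
 [ 1.21460469e-05 -2.85361807e-05 -1.00000000e+00]] 3.1
[{'location': [0.5011, 0.4688], 'conf': 0.78}, {'location': [0.5487, 0.065], 'conf': 0.72}, {'location': [0.1467, 0.0525], 'conf': 0.65}]
[ 0.50508395 -0.07672736  0.03      ]
[ 0.35828811 -0.00396616  0.03      ]
[ 0.28017052 -0.24482608  0.03      ]
```

View pics/w1.png

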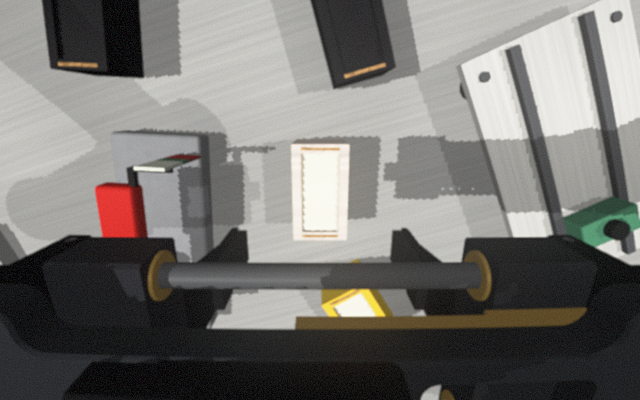

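The white mould is between the fingers in the wrist view at about (320,191), with white walls, a brown line at each end and pale plaster inside. It is already close to aligned. The black boxes at the top are the look-alikes.

```bash
python3 - <<'E'
from h import *
import pickle
np.set_printoptions(precision=4,suppress=True)
c=pickle.load(open('w1.pkl','rb'));t=get_calibration('top')
im=cv2.imread('pics/w1.png')
cv2.imwrite('pics/w1c.png',cv2.resize(im[130:255,270:370],None,fx=5,fy=5,interpolation=cv2.INTER_CUBIC))
W=np.array([(346.5,240),(293,240),(292,144),(349,144)])  # far(+x world) right..., 
# image up = tool +x = world -x ; image right = ?
Q=np.array([onz(c,p,.06) for p in W]);print(Q,Q.mean(0))
d=(Q[0]+Q[1]-Q[2]-Q[3])/2;w=(Q[0]+Q[3]-Q[1]-Q[2])/2
print(np.linalg.norm(d),np.linalg.norm(w),np.degrees(np.arctan2(d[1],d[0])),np.degrees(np.arctan2(w[1],w[0])))
T=np.array([(349.2,181.2),(363.2,185),(356,212.5),(340.5,208)])-.45
for a,b in zip(T,W): print(tri([ray(t,a),ray(c,b)]))
E
```

```text
[[ 0.5603 -0.0643  0.06  ]
 [ 0.5447 -0.1187  0.06  ]
 [ 0.4487 -0.0895  0.06  ]
 [ 0.4639 -0.0368  0.06  ]] [ 0.5044 -0.0773  0.06  ]
0.10032068642575279 0.05571315099655909 -16.454741081333722 73.9233904945127
[ 0.56   -0.0654  0.0608]
[ 0.5459 -0.1181  0.0584]
[ 0.4491 -0.0915  0.0408]
[ 0.4653 -0.0353  0.0426]
```

View pics/w1c.png

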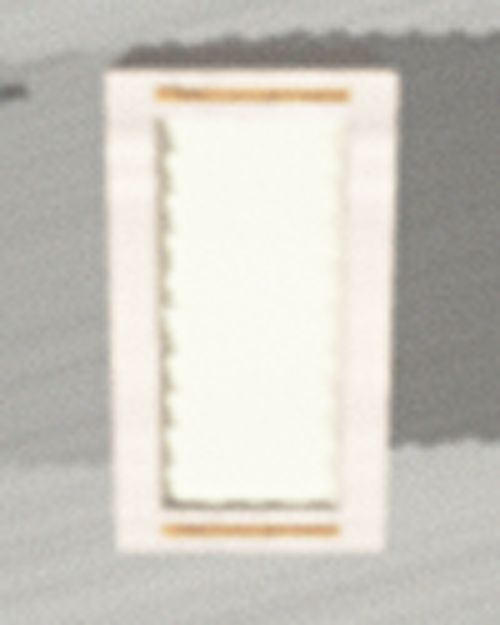

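```bash
python3 -m inch '[{"fingers":8.7,"delta_pos":[-0.2,0,4],"spin":0},{"fingers":8.7,"delta_pos":[-0.2,0,8.5],"spin":0},{"fingers":8.7,"delta_pos":[-0.2,0,13],"spin":0},{"fingers":8.7,"delta_pos":[-0.2,0,15.5],"spin":0},{"fingers":8.7,"delta_pos":[-0.2,0,16.4],"spin":0},{"fingers":8.7,"delta_pos":[-0.2,0,16.4],"spin":0},{"fingers":4,"delta_pos":[-0.2,0,16.4],"spin":0},{"fingers":4,"delta_pos":[-0.2,0,16.4],"spin":0},{"fingers":4,"delta_pos":[-0.2,0,16.4],"spin":0},{"fingers":4,"delta_pos":[-0.2,0,16.4],"spin":0},{"fingers":4,"delta_pos":[-0.2,0,16.4],"spin":0},{"fingers":4,"delta_pos":[-0.2,0,16.4],"spin":0}]'
```

```text
time_s: 4.4
tcp_pos: [0.5054, -0.0765, 0.0192]
ee_rot: [[-0.962, 0.274, 0.001], [0.274, 0.962, -0.0], [-0.001, -0.0, -1.0]]
wrist_force: [-0.8, -0.4, 5.1]
gripper_width: 0.642
```

```bash
python3 -m inch '[{"fingers":4,"delta_pos":[0,0,-2],"spin":0},{"fingers":4,"delta_pos":[0,0,-5],"spin":0},{"fingers":4,"delta_pos":[0,0,-9],"spin":0},{"fingers":4,"delta_pos":[1,4,-11],"spin":-3},{"fingers":4,"delta_pos":[2,8.4,-11],"spin":-10},{"fingers":4,"delta_pos":[3,13,-11],"spin":-16},{"fingers":4,"delta_pos":[4,17.5,-11],"spin":-21},{"fingers":4,"delta_pos":[5,21.8,-11],"spin":-24.9},{"fingers":4,"delta_pos":[5.7,24.8,-11],"spin":-24.9},{"fingers":4,"delta_pos":[6,25.9,-11],"spin":-24.9},{"fingers":4,"delta_pos":[6,25.9,-11],"spin":-24.9},{"fingers":4,"delta_pos":[6,25.9,-11],"spin":-24.9},{"fingers":4,"delta_pos":[6,25.9,-11],"spin":-24.9}]'
python3 - <<'E'
from h import *
import pickle
np.set_printoptions(precision=4,suppress=True)
s=sense();c=get_calibration('wrist');im=capture('wrist');cv2.imwrite('pics/w2.png',im[:,:,::-1]);pickle.dump(c,open('w2.pkl','wb'))
cv2.imwrite('pics/s2.png',capture('scene')[:,:,::-1])
print(s['tcp_pos'],s['ee_rot'],s['time_s'],s['wrist_force'],s['gripper_width'])
for n in ['deck','stop_face']:
  r=spot_point('wrist',n)
  for d in r: print(n,d['conf'],d['location'],onz(c,(d['location'][0]*640,d['location'][1]*400),.045))
E
```

```text
time_s: 5.7
tcp_pos: [0.5179, 0.1876, 0.1279]
ee_rot: [[-0.988, -0.154, -0.002], [-0.154, 0.988, -0.001], [0.002, -0.001, -1.0]]
wrist_force: [0.7, -0.6, -5.6]
gripper_width: 0.641
[0.5179 0.1876 0.1279] [[-0.988  -0.1542 -0.0018]
 [-0.1542  0.988  -0.0009]
 [ 0.0019 -0.0006 -1.    ]] 5.7 [ 0.7111 -0.5783 -5.5506] 0.6410102014887107
```

View pics/w2.png

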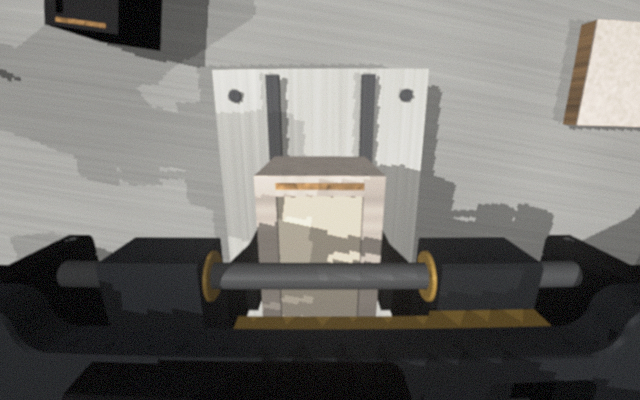

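View pics/s2.png

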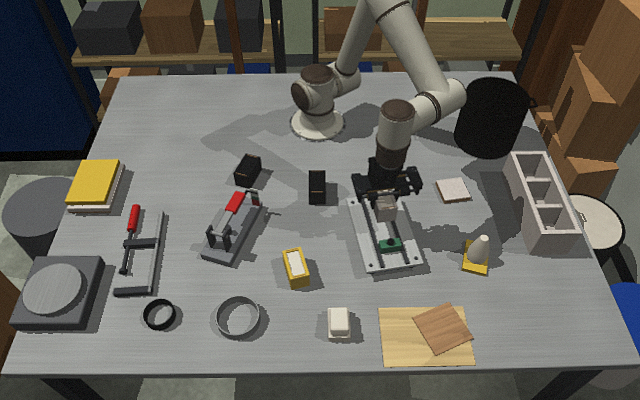

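The mould hangs straight in the grip. The wrist view shows the deck's near edge from about (213,69) to (427,68) and the two rails at columns ~273 and ~368. I crop it to measure the rails.

```bash
python3 - <<'E'
import cv2
im=cv2.imread('pics/w2.png')
cv2.imwrite('pics/w2c.png',cv2.resize(im[60:170,205:435],None,fx=3.4,fy=3.4,interpolation=cv2.INTER_CUBIC))
im=cv2.imread('pics/s2.png')
cv2.imwrite('pics/s2c.png',cv2.resize(im[180:285,340:435],None,fx=5.6,fy=5.6,interpolation=cv2.INTER_CUBIC))
E
```

```text
(no output)
```

View pics/w2c.png

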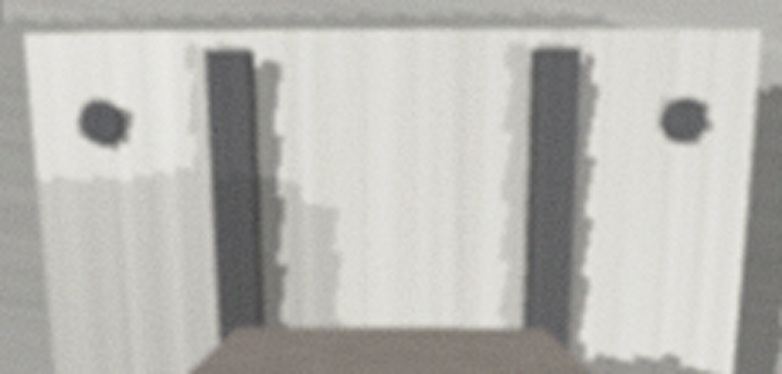

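View pics/s2c.png

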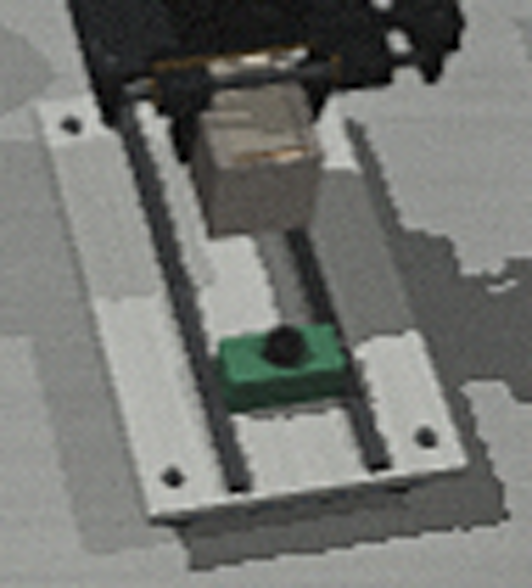

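```bash
python3 - <<'E'
from h import *
import pickle
np.set_printoptions(precision=4,suppress=True)
c=pickle.load(open('w2.pkl','rb'));t=get_calibration('top');s=get_calibration('scene')
f=lambda p:(205+p[0]/3.4-.35,60+p[1]/3.4-.35)
L1,L2,R1,R2=[onz(c,f(p),.053) for p in [(206,50),(220,320),(579,50),(569,320)]]
print(L1,L2,R1,R2,np.linalg.norm(L1-R1))
A,B=[onz(c,f(p),.045) for p in [(24,33),(760,30)]]; print('corners',A,B,np.linalg.norm(A-B),np.degrees(np.arctan2((A-B)[1],(A-B)[0]))-90)
L3,R3=[onz(c,f(p),.045) for p in [(262,322),(527,322)]];print('inner',L3,R3,np.linalg.norm(L3-R3))
print('mid',(A+B)/2,(L1+R1)/2,(L2+R2)/2)
g=lambda p:(340+p[0]/5.6-.41,180+p[1]/5.6-.41)
# scene far plate end corners, block contact top edge
D=[onz(s,g(p),.045) for p in [(150,515),(466,465)]];print('far',D,np.mean(D,0))
E=[onz(s,g(p),.075) for p in [(219,340),(342,325)]];print('face top edge',E,np.mean(E,0))
F=[onz(s,g(p),.045) for p in [(228,410),(355,397)]];print('back foot',F,np.mean(F,0))
im=cv2.imread('pics/top0.png')[140:235,235:320];cv2.imwrite('pics/t_d.png',cv2.resize(im,None,fx=6,fy=6,interpolation=cv2.INTER_CUBIC))
E
```

```text
[0.4198 0.1304 0.053 ] [0.4791 0.1401 0.053 ] [0.407  0.2124 0.053 ] [0.4663 0.2221 0.053 ] 0.08297929104357918
corners [0.4214 0.0869 0.045 ] [0.3948 0.254  0.045 ] 0.1691846101219046 -170.95024298941917
inner [0.4792 0.1492 0.045 ] [0.4692 0.2136 0.045 ] 0.06515345512029087
mid [0.4081 0.1704 0.045 ] [0.4134 0.1714 0.053 ] [0.4727 0.1811 0.053 ]
far [array([0.6978, 0.1322, 0.045 ]), array([0.6709, 0.2985, 0.045 ])] [0.6844 0.2154 0.045 ]
face top edge [array([0.6105, 0.173 , 0.075 ]), array([0.6021, 0.2386, 0.075 ])] [0.6063 0.2058 0.075 ]
back foot [array([0.6345, 0.1784, 0.045 ]), array([0.6275, 0.2463, 0.045 ])] [0.631  0.2123 0.045 ]
```

View pics/t_d.png

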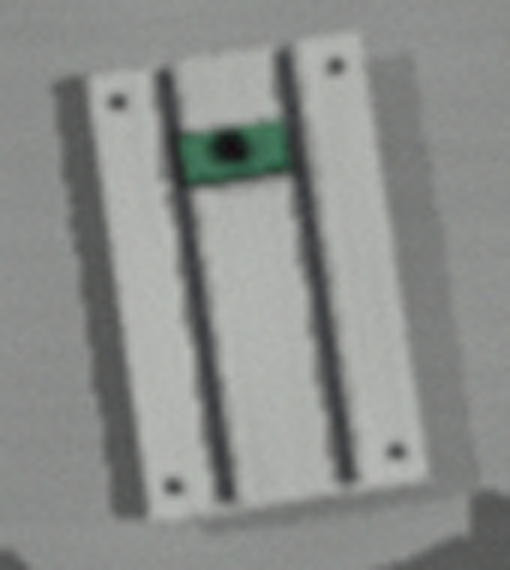

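```bash
python3 -m inch '[{"fingers":4,"delta_pos":[0,0.1,3],"spin":-0.3},{"fingers":4,"delta_pos":[0,0.1,5],"spin":-0.3},{"fingers":4,"delta_pos":[0,0.1,5.8],"spin":-0.3},{"fingers":4,"delta_pos":[0,0.1,6.2],"spin":-0.3},{"fingers":4,"delta_pos":[0,0.1,6.3],"spin":-0.3},{"fingers":4,"delta_pos":[0,0.1,6.4],"spin":-0.3},{"fingers":4,"delta_pos":[0,0.1,6.4],"spin":-0.3}]'
python3 - <<'E'
from h import *
import pickle
np.set_printoptions(precision=4,suppress=True)
c=get_calibration('wrist');im=capture('wrist');cv2.imwrite('pics/w3.png',im[:,:,::-1]);pickle.dump(c,open('w3.pkl','wb'))
im=capture('scene');cv2.imwrite('pics/s3.png',cv2.resize(im[180:285,340:435,::-1],None,fx=5.6,fy=5.6,interpolation=cv2.INTER_CUBIC))
t=get_calibration('top');print('stopfoot top',onz(t,(275.1,169.9),.045))
E
```

```text
time_s: 6.6
tcp_pos: [0.519, 0.1903, 0.0654]
ee_rot: [[-0.987, -0.161, 0.001], [-0.161, 0.987, 0.001], [-0.002, 0.001, -1.0]]
wrist_force: [1.0, 0.5, -6.3]
gripper_width: 0.64
stopfoot top [0.6033 0.2025 0.045 ]
```

View pics/s3.png

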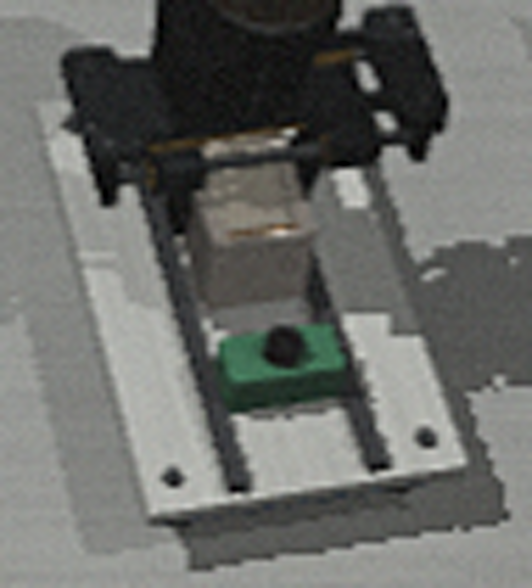

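View pics/w3.png

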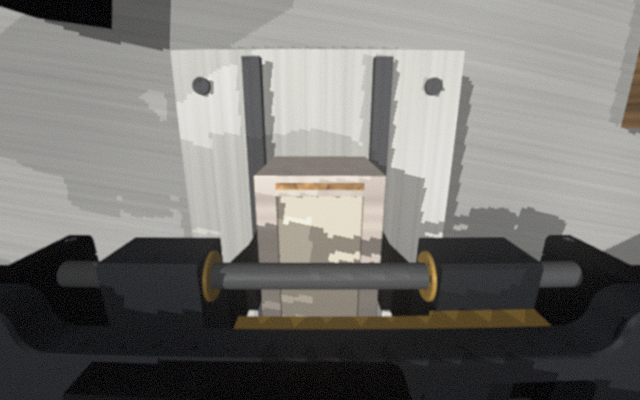

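```bash
python3 -m inch '[{"fingers":4,"delta_pos":[0,-0.1,0.1],"spin":0},{"fingers":4,"delta_pos":[0,-0.1,0.15],"spin":0},{"fingers":4,"delta_pos":[0,-0.1,0.15],"spin":0},{"fingers":4,"delta_pos":[-0.5,-0.1,0.15],"spin":0},{"fingers":4,"delta_pos":[-1,-0.1,0.15],"spin":0},{"fingers":4,"delta_pos":[-1.5,-0.1,0.15],"spin":0},{"fingers":4,"delta_pos":[-2,-0.1,0.15],"spin":0},{"fingers":4,"delta_pos":[-2.4,-0.1,0.15],"spin":0},{"fingers":4,"delta_pos":[-2.8,-0.1,0.15],"spin":0},{"fingers":4,"delta_pos":[-3.0,-0.1,0.15],"spin":0},{"fingers":4,"delta_pos":[-3.0,-0.1,0.15],"spin":0},{"fingers":4,"delta_pos":[-3.0,-0.1,0.15],"spin":0}]'
```

```text
time_s: 7.9
tcp_pos: [0.5482, 0.1935, 0.0642]
ee_rot: [[-0.987, -0.161, 0.0], [-0.161, 0.987, -0.0], [0.0, -0.0, -1.0]]
wrist_force: [-4.5, -1.4, 4.8]
gripper_width: 0.642
```

```bash
python3 -m inch '[{"fingers":4,"delta_pos":[-0.2,0,0],"spin":0},{"fingers":4,"delta_pos":[-0.4,0,0],"spin":0},{"fingers":4,"delta_pos":[-0.4,0,0],"spin":0}]'; python3 -m inch '[{"fingers":4,"delta_pos":[-0.1,0,0],"spin":0},{"fingers":4,"delta_pos":[-0.2,0,0],"spin":0},{"fingers":4,"delta_pos":[-0.2,0,0],"spin":0}]'; python3 -m inch '[{"fingers":4,"delta_pos":[-0.1,0,0],"spin":0},{"fingers":4,"delta_pos":[-0.1,0,0],"spin":0}]'
```

```text
time_s: 8.2
tcp_pos: [0.552, 0.1942, 0.0643]
ee_rot: [[-0.987, -0.161, -0.0], [-0.161, 0.987, -0.001], [0.0, -0.001, -1.0]]
wrist_force: [-5.0, -1.7, 6.1]
gripper_width: 0.646
time_s: 8.5
tcp_pos: [0.5537, 0.1944, 0.0643]
ee_rot: [[-0.987, -0.161, -0.001], [-0.161, 0.987, -0.001], [0.001, -0.001, -1.0]]
wrist_force: [-5.1, -1.5, 6.0]
gripper_width: 0.641
time_s: 8.7
tcp_pos: [0.5547, 0.1946, 0.0642]
ee_rot: [[-0.987, -0.161, -0.001], [-0.161, 0.987, -0.001], [0.001, -0.001, -1.0]]
wrist_force: [-5.3, -1.1, 5.5]
gripper_width: 0.642
```

```bash
for i in 1; do python3 -m inch '[{"fingers":4,"delta_pos":[-0.1,0,0],"spin":0},{"fingers":4,"delta_pos":[-0.2,0,0],"spin":0},{"fingers":4,"delta_pos":[-0.2,0,0],"spin":0}]';done; python3 - <<'E'
from h import *
im=capture('scene');cv2.imwrite('pics/s4.png',cv2.resize(im[180:285,340:435,::-1],None,fx=5.6,fy=5.6,interpolation=cv2.INTER_CUBIC))
E
```

```text
time_s: 9.0
tcp_pos: [0.5554, 0.1946, 0.0642]
ee_rot: [[-0.987, -0.161, -0.003], [-0.161, 0.987, -0.001], [0.003, -0.001, -1.0]]
wrist_force: [-9.3, 0.4, 8.7]
gripper_width: 0.639
```

View pics/s4.png

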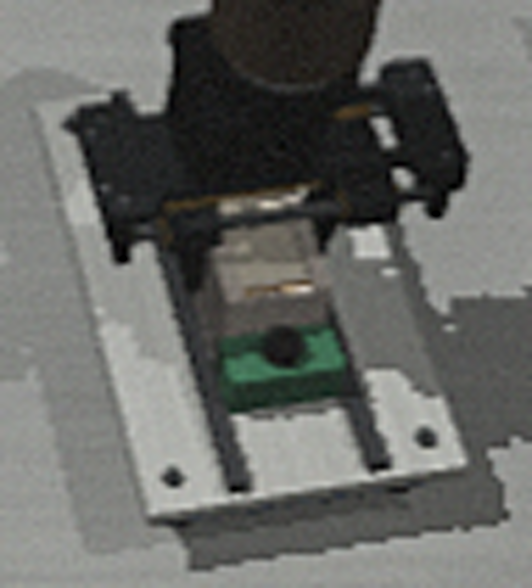

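```bash
python3 -m inch '[{"fingers":4,"delta_pos":[-0.2,0,0],"spin":0},{"fingers":4,"delta_pos":[-0.2,0,0],"spin":0},{"fingers":4,"delta_pos":[-0.2,0,0],"spin":0}]'
```

```text
time_s: 9.35
tcp_pos: [0.5555, 0.1946, 0.0642]
ee_rot: [[-0.987, -0.16, -0.007], [-0.16, 0.987, -0.002], [0.007, -0.001, -1.0]]
wrist_force: [-13.2, -0.8, 11.5]
gripper_width: 0.64
```

```bash
python3 -m inch '[{"fingers":4,"delta_pos":[0.2,0,-0.1],"spin":0},{"fingers":4,"delta_pos":[0.2,0,-0.1],"spin":0},{"fingers":8.0,"delta_pos":[0.2,0,-0.1],"spin":0},{"fingers":8,"delta_pos":[0.2,0,-0.1],"spin":0},{"fingers":8,"delta_pos":[0.2,0,-0.1],"spin":0},{"fingers":8,"delta_pos":[0.2,0,-0.1],"spin":0}]'
```

```text
time_s: 9.95
tcp_pos: [0.5577, 0.1955, 0.0641]
ee_rot: [[-0.987, -0.161, 0.001], [-0.161, 0.987, 0.0], [-0.001, 0.0, -1.0]]
wrist_force: [-0.7, 0.5, -0.0]
gripper_width: 0.886
```

```bash
python3 -m inch '[{"fingers":8,"delta_pos":[0,0,-1],"spin":0},{"fingers":8,"delta_pos":[0,0,-4],"spin":0},{"fingers":8,"delta_pos":[0,0,-8],"spin":0},{"fingers":8,"delta_pos":[0,0,-12],"spin":0},{"fingers":8,"delta_pos":[0,0,-13],"spin":0},{"fingers":8,"delta_pos":[0,0,-13],"spin":0},{"fingers":8,"delta_pos":[0,0,-13],"spin":0}]'
python3 - <<'E'
from h import *
import pickle
np.set_printoptions(precision=4,suppress=True)
c=get_calibration('wrist');im=capture('wrist');cv2.imwrite('pics/w5.png',im[:,:,::-1]);pickle.dump(c,open('w5.pkl','wb'))
im=capture('scene');cv2.imwrite('pics/s5.png',cv2.resize(im[180:285,340:435,::-1],None,fx=5.6,fy=5.6,interpolation=cv2.INTER_CUBIC))
E
```

```text
time_s: 10.65
tcp_pos: [0.5564, 0.1951, 0.1932]
ee_rot: [[-0.987, -0.161, -0.002], [-0.161, 0.987, -0.0], [0.002, 0.0, -1.0]]
wrist_force: [0.2, 0.4, -0.7]
gripper_width: 0.919
```

View pics/s5.png

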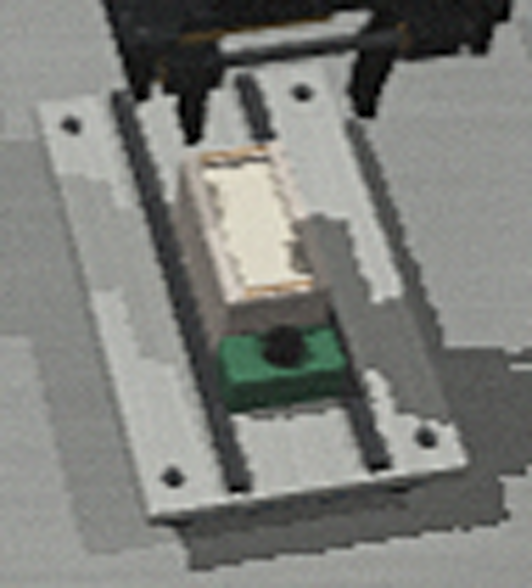

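View pics/w5.png

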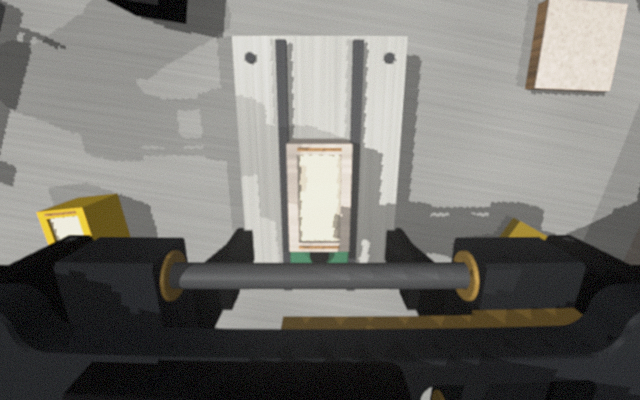

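```bash
python3 - <<'E'
import cv2
im=cv2.imread('pics/w5.png');cv2.imwrite('pics/w5c.png',cv2.resize(im[130:270,265:375],None,fx=4.2,fy=4.2,interpolation=cv2.INTER_CUBIC))
E
```

```text
(no output)
```

View pics/w5c.png

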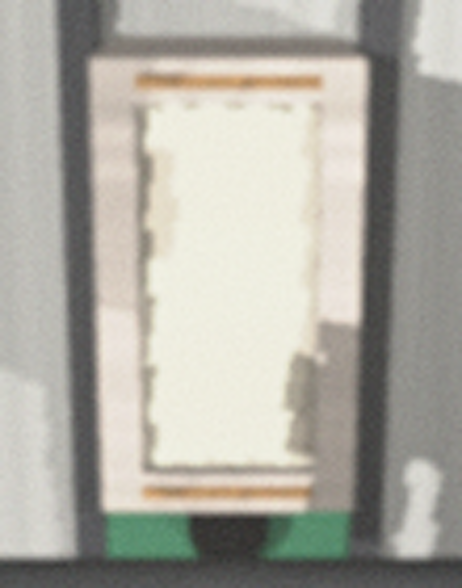

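```bash
python3 - <<'E'
from h import *
import pickle
np.set_printoptions(precision=4,suppress=True)
c=pickle.load(open('w5.pkl','rb'))
Q=np.array([onz(c,(265+x/4.2-.38,130+y/4.2-.38),.105) for x,y in [(89,57),(369,57),(355,513),(103,513)]])
m=Q.mean(0);d=Q[2]+Q[3]-Q[0]-Q[1];print(m,np.linalg.norm(d)/2,np.degrees(np.arctan2(d[1],d[0])))
u=np.array([np.cos(np.radians(9.2)),np.sin(np.radians(9.2))]);n=np.array([-u[1],u[0]])
for S in [(.6033,.2025),(.605,.2027)]:
  v=m[:2]-np.array(S);print(v@u,v@n)
p=np.array([.4719,-.2578]);a=np.radians(-19.8);print('hinge',p+.125*np.array([np.cos(a),np.sin(a)]))
E
```

```text
[0.554 0.194 0.105] 0.10082777951048498 9.203454263498626
-0.049989741901731576 -0.0004808128463628498
-0.05169984978989406 -0.0004064420803013011
hinge [ 0.5895 -0.3001]
```

The white mould sits between the rails against the green stop. Its centre comes out at −0.050 to −0.052 m in the stop frame, y about −0.5 mm, and yaw equals the deck's. Next is the paddle.

```bash
python3 -m inch '[{"fingers":8,"delta_pos":[1,-2.5,0],"spin":2},{"fingers":8,"delta_pos":[15.6,-43.3,-1],"spin":29},{"fingers":8,"delta_pos":[15.6,-43.3,-1],"spin":29},{"fingers":8,"delta_pos":[15.6,-43.3,-1],"spin":29},{"fingers":8,"delta_pos":[15.6,-43.3,-1],"spin":29},{"fingers":8,"delta_pos":[15.6,-43.3,-1],"spin":29},{"fingers":8,"delta_pos":[15.6,-43.3,-1],"spin":29},{"fingers":8,"delta_pos":[15.6,-43.3,-1],"spin":29},{"fingers":8,"delta_pos":[15.6,-43.3,-1],"spin":29},{"fingers":8,"delta_pos":[15.6,-43.3,-1],"spin":29},{"fingers":8,"delta_pos":[15.6,-43.3,-1],"spin":29},{"fingers":8,"delta_pos":[15.6,-43.3,-1],"spin":29},{"fingers":8,"delta_pos":[15.6,-43.3,-1],"spin":29},{"fingers":8,"delta_pos":[15.6,-43.3,-1],"spin":29}]'
python3 - <<'E'
from h import *
import pickle
np.set_printoptions(precision=4,suppress=True)
c=get_calibration('wrist');im=capture('wrist');cv2.imwrite('pics/w6.png',im[:,:,::-1]);pickle.dump(c,open('w6.pkl','wb'))
for d in spot_point('wrist','paddle_pad'): print(d,onz(c,(d['location'][0]*640,d['location'][1]*400),.104))
E
```

```text
time_s: 12.15
tcp_pos: [0.473, -0.2561, 0.2037]
ee_rot: [[-0.942, 0.336, -0.001], [0.336, 0.942, 0.0], [0.001, -0.0, -1.0]]
wrist_force: [-0.1, -0.5, 0.4]
gripper_width: 0.921
{'location': [0.4959, 0.499], 'conf': 0.96} [ 0.4727 -0.2585  0.104 ]
```

View pics/w6.png

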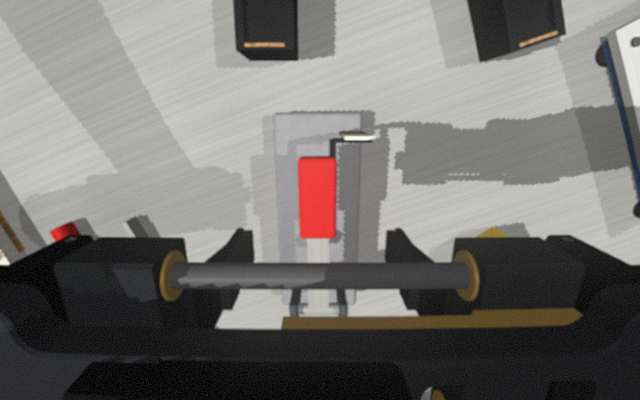

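Wrist view: the red pad spans columns 299–336 and rows 157–238, centred at about (318,198). The gauge is at (355,135) and the hinge posts are below the pad. The pad is under the TCP to within 2–3 mm, so I close the fingers and come down to just above it.

```bash
python3 -m inch '[{"fingers":0,"delta_pos":[0,-0.2,2],"spin":0},{"fingers":0,"delta_pos":[0,-0.2,5],"spin":0},{"fingers":0,"delta_pos":[0,-0.2,7],"spin":0},{"fingers":0,"delta_pos":[0,-0.2,8],"spin":0},{"fingers":0,"delta_pos":[0,-0.2,8.6],"spin":0},{"fingers":0,"delta_pos":[0,-0.2,8.6],"spin":0},{"fingers":0,"delta_pos":[0,-0.2,8.6],"spin":0},{"fingers":0,"delta_pos":[0,-0.2,8.6],"spin":0},{"fingers":0,"delta_pos":[0,-0.2,8.6],"spin":0},{"fingers":0,"delta_pos":[0,-0.2,8.6],"spin":0}]'
python3 - <<'E'
from h import *
t=get_calibration('top');s=get_calibration('wrist')
import pickle;c=pickle.load(open('w6.pkl','rb'))
P=np.mean([(375+x/7-.43,150+y/7-.43) for x,y in [(202,296),(261,316),(210,464),(152,442)]],0)
print(tri([ray(t,P),ray(c,(317.5,198.5))]))
im=capture('scene');cv2.imwrite('pics/s6.png',cv2.resize(im[150:275,180:290,::-1],None,fx=4.7,fy=4.7,interpolation=cv2.INTER_CUBIC))
E
```

```text
time_s: 13.25
tcp_pos: [0.4724, -0.2591, 0.1186]
ee_rot: [[-0.941, 0.338, 0.001], [0.338, 0.941, -0.0], [-0.001, 0.0, -1.0]]
wrist_force: [0.3, -0.0, -0.4]
gripper_width: 0.09
[ 0.47189532 -0.25800057  0.10317213]
```

View pics/s6.png

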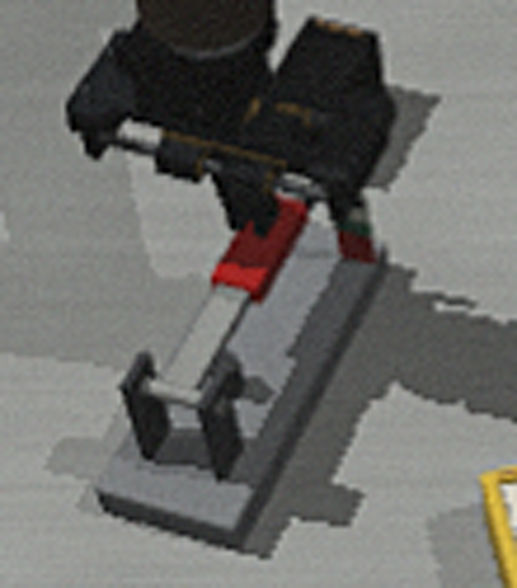

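The shut fingers stand just above the red pad (crop 270,225), with the gauge visible at crop (355,230). I come down in small steps to feel the contact.

```bash
python3 -m inch '[{"fingers":0,"delta_pos":[0,0,0.6],"spin":0},{"fingers":0,"delta_pos":[0,0,1.2],"spin":0},{"fingers":0,"delta_pos":[0,0,1.2],"spin":0},{"fingers":0,"delta_pos":[0,0,1.2],"spin":0}]';python3 -m inch '[{"fingers":0,"delta_pos":[0,0,0.3],"spin":0},{"fingers":0,"delta_pos":[0,0,0.3],"spin":0},{"fingers":0,"delta_pos":[0,0,0.3],"spin":0}]'
python3 -m inch '[{"fingers":0,"delta_pos":[0,0,0.3],"spin":0},{"fingers":0,"delta_pos":[0,0,0.3],"spin":0},{"fingers":0,"delta_pos":[0,0,0.3],"spin":0}]'
```

```text
time_s: 13.7
tcp_pos: [0.4719, -0.259, 0.1056]
ee_rot: [[-0.941, 0.338, -0.001], [0.338, 0.941, 0.0], [0.001, -0.0, -1.0]]
wrist_force: [0.2, 1.1, -0.2]
gripper_width: 0.006
time_s: 14.0
tcp_pos: [0.4724, -0.2591, 0.1034]
ee_rot: [[-0.941, 0.338, 0.001], [0.338, 0.941, -0.0], [-0.001, -0.0, -1.0]]
wrist_force: [-0.4, -0.3, 1.9]
gripper_width: 0.008
time_s: 14.3
tcp_pos: [0.4722, -0.2591, 0.1002]
ee_rot: [[-0.941, 0.338, 0.0], [0.338, 0.941, -0.0], [-0.0, -0.0, -1.0]]
wrist_force: [-0.3, 0.5, 2.9]
gripper_width: 0.005
```

```bash
python3 -m inch '[{"fingers":0,"delta_pos":[0,0,0.3],"spin":0},{"fingers":0,"delta_pos":[0,0,0.6],"spin":0},{"fingers":0,"delta_pos":[0,0,0.8],"spin":0},{"fingers":0,"delta_pos":[0,0,1.0],"spin":0},{"fingers":0,"delta_pos":[0,0,1.2],"spin":0},{"fingers":0,"delta_pos":[0,0,1.3],"spin":0},{"fingers":0,"delta_pos":[0,0,1.4],"spin":0},{"fingers":0,"delta_pos":[0,0,1.4],"spin":0},{"fingers":0,"delta_pos":[0,0,1.4],"spin":0}]'
python3 - <<'E'
from h import *
im=capture('scene');cv2.imwrite('pics/s7.png',im[:,:,::-1]);cv2.imwrite('pics/s7c.png',cv2.resize(im[150:275,180:290,::-1],None,fx=4.7,fy=4.7,interpolation=cv2.INTER_CUBIC))
im=capture('wrist');cv2.imwrite('pics/w7.png',im[:,:,::-1])
cv2.imwrite('pics/t7.png',capture('top')[:,:,::-1])
E
```

```text
time_s: 15.2
tcp_pos: [0.4725, -0.2591, 0.0863]
ee_rot: [[-0.941, 0.338, 0.001], [0.338, 0.941, -0.0], [-0.001, -0.0, -1.0]]
wrist_force: [0.9, 0.2, 6.0]
gripper_width: 0.004
```

View pics/s7c.png

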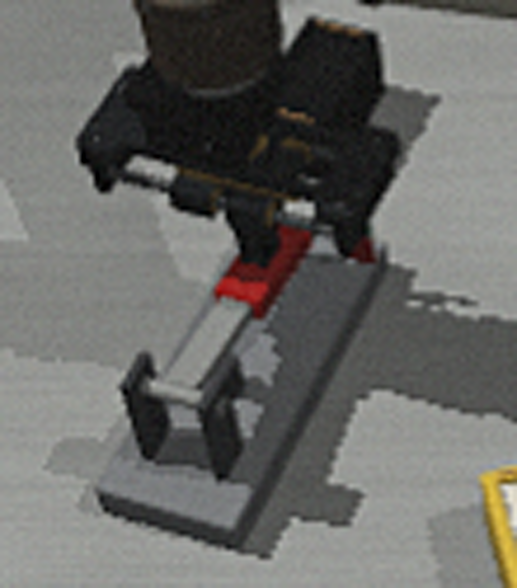

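View pics/w7.png

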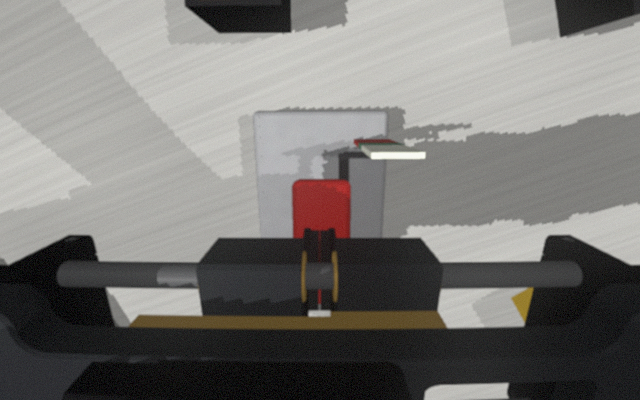

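View pics/s7.png

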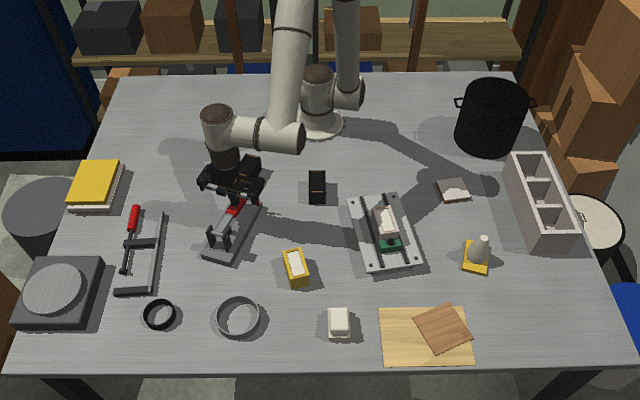

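The scene shows the mould still against the stop and all bystanders unmoved. The pointer and gauge are mostly hidden by the gripper. I therefore fit the paddle angle from the red pad's front edge in the wrist picture: corners near (293,181) and (350,181).

```bash
python3 - <<'E'
from h import *
import pickle
np.set_printoptions(precision=4,suppress=True)
print(sense()['time_s'],sense()['tcp_pos'],sense()['wrist_force'])
a=np.radians(-19.8);u=np.array([np.cos(a),np.sin(a),0]);n=np.array([-u[1],u[0],0]);z=np.array([0,0,1])
def edge(th,pad,d):
    h=np.array([pad[0],pad[1],.095])+.125*u
    r=np.array([[-d,.009]])
    return np.array([h+(-d*np.cos(th)+ -0.009*np.sin(th))*u+(-d*np.sin(th)+.009*np.cos(th))*z+s*.018*n for s in(1,-1)])
pad=(.4722,-.2581)
c6=pickle.load(open('w6.pkl','rb'));print('released check',proj(c6,edge(0,pad,.165)))
c=get_calibration('wrist')
for th in (0,.1,.12,.14,.16,.18,.2,.24): print(th,proj(c,edge(th,pad,.165)).ravel())
im=cv2.imread('pics/w7.png');cv2.imwrite('pics/w7c.png',cv2.resize(im[130:250,240:440],None,fx=4,fy=4,interpolation=cv2.INTER_CUBIC))
E
```

```text
15.35 [ 0.4725 -0.2591  0.0863] [-0.4484 -1.4437  6.1525]
released check [[337.8001 156.0603]
 [297.5265 155.9782]]
0 [357.9888 186.9974 286.9567 186.9536]
0.1 [354.2288 179.7392 290.0646 179.6982]
0.12 [353.5515 178.7933 290.6241 178.753 ]
0.14 [352.897  177.9955 291.1646 177.9559]
0.16 [352.2643 177.3381 291.6869 177.2991]
0.18 [351.6527 176.8136 292.1917 176.7753]
0.2 [351.0614 176.4153 292.6796 176.3776]
0.24 [349.9366 175.9709 293.6074 175.9346]
```

View pics/w7c.png

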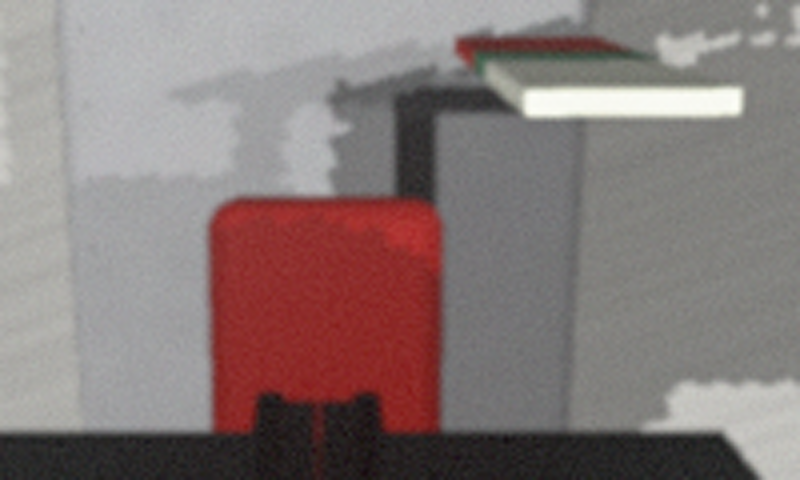

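```bash
python3 -m inch '[{"fingers":0,"delta_pos":[0,0,0.1],"spin":0},{"fingers":0,"delta_pos":[0,0,0.1],"spin":0},{"fingers":0,"delta_pos":[0,0,0.1],"spin":0},{"fingers":0,"delta_pos":[0,0,0.1],"spin":0},{"fingers":0,"delta_pos":[0,0,0.1],"spin":0},{"fingers":0,"delta_pos":[0,0,0.1],"spin":0},{"fingers":0,"delta_pos":[0,0,0.1],"spin":0},{"fingers":0,"delta_pos":[0,0,0.1],"spin":0},{"fingers":0,"delta_pos":[0,0,0.1],"spin":0},{"fingers":0,"delta_pos":[0,0,0.1],"spin":0},{"fingers":0,"delta_pos":[0,0,0.1],"spin":0},{"fingers":0,"delta_pos":[0,0,0.1],"spin":0},{"fingers":0,"delta_pos":[0,0,0.1],"spin":0},{"fingers":0,"delta_pos":[0,0,0.1],"spin":0}]'
python3 - <<'E'
from h import *
im=capture('scene');cv2.imwrite('pics/s8.png',cv2.resize(im[175:255,235:290,::-1],None,fx=7,fy=7,interpolation=cv2.INTER_CUBIC))
im=capture('wrist');cv2.imwrite('pics/w8.png',cv2.resize(im[125:185,310:450,::-1],None,fx=5.6,fy=5.6,interpolation=cv2.INTER_CUBIC))
im=capture('scene');cv2.imwrite('pics/s8b.png',cv2.resize(im[180:230,225:275,::-1],None,fx=11,fy=11,interpolation=cv2.INTER_CUBIC))
cv2.imwrite('pics/s8d.png',cv2.resize(im[180:285,340:435,::-1],None,fx=5.6,fy=5.6,interpolation=cv2.INTER_CUBIC))
E
```

```text
time_s: 16.75
tcp_pos: [0.4725, -0.2592, 0.0854]
ee_rot: [[-0.941, 0.338, 0.001], [0.338, 0.941, -0.0], [-0.001, -0.0, -1.0]]
wrist_force: [-0.7, -0.9, 6.4]
gripper_width: 0.006
```

View pics/w8.png

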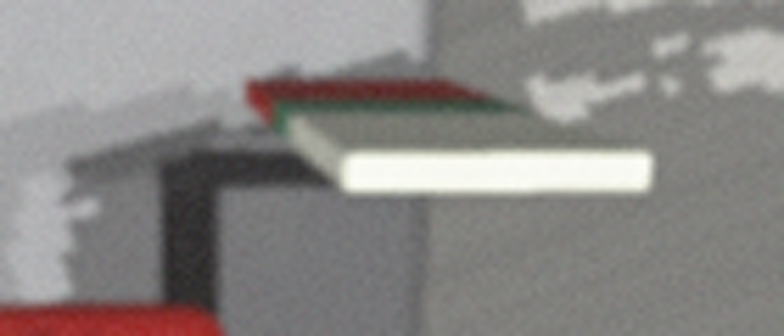

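View pics/s8b.png

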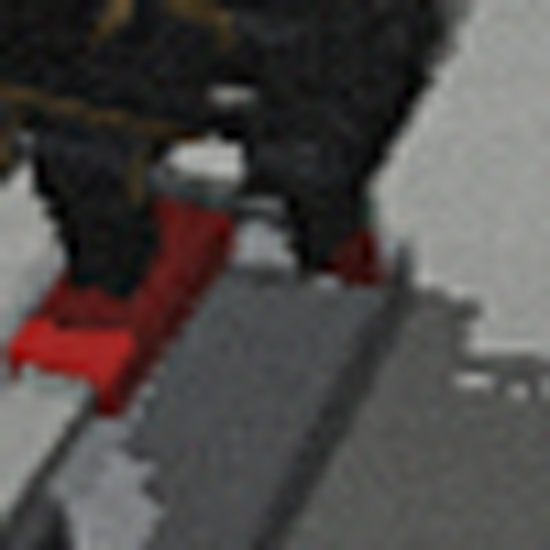

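View pics/s8d.png

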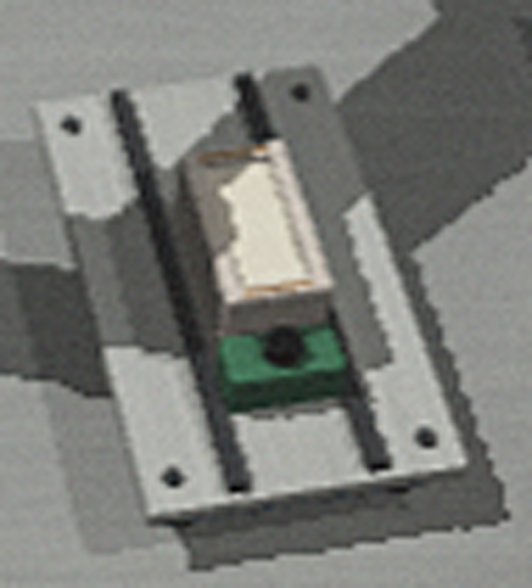

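```bash
python3 - <<'E'
from h import *
np.set_printoptions(precision=1,suppress=True)
s=get_calibration('scene');a=np.radians(-19.8);u=np.array([np.cos(a),np.sin(a),0]);n=np.array([-u[1],u[0],0])
pad=np.array([.4722,-.2581,.104])
# gauge x: pad front edge -40mm; pointer beyond ; project along n at pointer height
im=cv2.imread('pics/s8b.png')
for z in (.085,.075,.065):
  for y in (0,.024,.05): 
    q=proj(s,pad-.06*u+n*y+np.array([0,0,z-.104]))[0]; print(z,y,(q-[225,180])*11+5)
g=im[:,360:378].mean(1); 
for r in range(190,290,6): print(r,g[r])
print(im[190:225:5,255:275].mean(1))
E
```

```text
0.085 0 [208.7 115.3]
0.085 0.024 [284.9 135.5]
0.085 0.05 [368.  157.5]
0.075 0 [213.  138.1]
0.075 0.024 [288.8 158.2]
0.075 0.05 [371.5 180.2]
0.065 0 [217.3 160.6]
0.065 0.024 [292.7 180.7]
0.065 0.05 [375.  202.6]
190 [77.2 80.6 77.4]
196 [73.4 77.6 70.9]
202 [63.1 67.8 58.4]
208 [60.1 66.1 54.1]
214 [60.1 67.2 55.9]
220 [58.  65.8 57.3]
226 [51.4 57.8 60.6]
232 [42.3 45.1 65.3]
238 [31.  31.1 65.2]
244 [24.2 24.3 58.9]
250 [17.7 19.1 52.1]
256 [15.7 18.4 48.6]
262 [18.1 20.2 50.5]
268 [22.5 23.  55.5]
274 [16.1 17.3 51.9]
280 [16.6 18.7 50. ]
286 [45.8 46.2 62.2]
[[18.7 18.8 17.6]
 [44.1 44.  41.8]
 [75.7 76.5 74. ]
 [86.5 87.2 84.2]
 [65.  65.  61.8]
 [54.8 53.9 50.6]
 [68.2 67.  64.5]]
```

```bash
python3 - <<'E'
from h import *
import pickle
np.set_printoptions(precision=4,suppress=True)
s=get_calibration('scene');a=np.radians(-19.8);u=np.array([np.cos(a),np.sin(a),0]);n=np.array([-u[1],u[0],0])
pad=np.array([.4722,-.2581,0]); c=get_calibration('wrist')
def loc(P): d=P-pad; return np.array([d@u,d@n,P[2]])
f=lambda p:(310+p[0]/5.6-.4,125+p[1]/5.6-.4)
for p in [(343,190),(652,190),(343,152),(652,152)]: print('gauge top',loc(onz(c,f(p),.108)))
# ray∩plane x=const
def onx(cc,px,x):
    o,d=ray(cc,px); k=(x-(o-pad)@u)/(d@u); return loc(o+k*d)
g=lambda p:(225+p[0]/11-.45,180+p[1]/11-.45)
for x in (-.070,-.075,-.08):
  print(x,'grn/red',onx(s,g((368,231)),x),'red bottom',onx(s,g((368,283)),x),'dark line',onx(s,g((262,200)),x),onx(s,g((262,215)),x))
  print('  wrist: ptr bar top/bot',onx(c,f((250,155)),x+.005),onx(c,f((250,183)),x+.005), 'red/green edge left',onx(c,f((270,103)),x))
im=cv2.imread('pics/s8b.png');cv2.imwrite('pics/s8z.png',im[150:300,150:420].repeat(2,0).repeat(2,1))
s0=cv2.imread('pics/scene0.png')[180:230,225:275];cv2.imwrite('pics/s0z.png',cv2.resize(s0,None,fx=11,fy=11,interpolation=cv2.INTER_CUBIC))
E
```

```text
gauge top [-0.0552  0.0229  0.108 ]
gauge top [-0.0552  0.0494  0.108 ]
gauge top [-0.0584  0.0228  0.108 ]
gauge top [-0.0585  0.0491  0.108 ]
-0.07 grn/red [-0.07    0.0404  0.0372] red bottom [-0.07    0.0376  0.0119] dark line [-0.07    0.0064  0.0385] [-0.07    0.0055  0.0312]
  wrist: ptr bar top/bot [-0.065   0.0084  0.1621] [-0.065   0.0073  0.1721] red/green edge left [-0.07    0.0062  0.1865]
-0.075 grn/red [-0.075   0.0375  0.0304] red bottom [-0.075   0.0347  0.005 ] dark line [-0.075   0.0033  0.0317] [-0.075   0.0024  0.0244]
  wrist: ptr bar top/bot [-0.07    0.0037  0.2013] [-0.07    0.0031  0.2067] red/green edge left [-0.075  -0.0007  0.2385]
-0.08 grn/red [-0.08    0.0346  0.0236] red bottom [-0.08    0.0318 -0.0019] dark line [-0.08    0.0002  0.0249] [-0.08   -0.0008  0.0176]
  wrist: ptr bar top/bot [-0.075  -0.001   0.2406] [-0.075  -0.0011  0.2413] red/green edge left [-0.08   -0.0075  0.2906]
```

View pics/s8z.png

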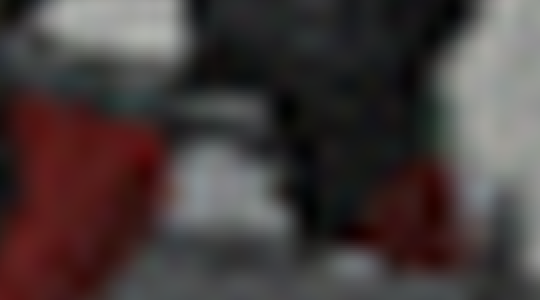

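View pics/s0z.png

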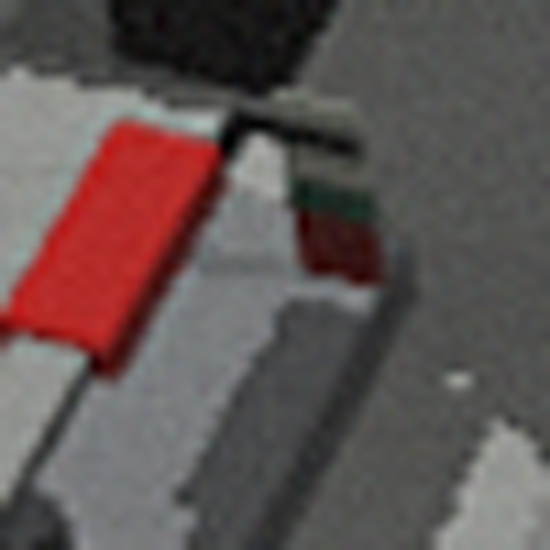

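```bash
python3 - <<'E'
from h import *
np.set_printoptions(precision=0,suppress=True)
s=get_calibration('scene');a=np.radians(-19.8);u=np.array([np.cos(a),np.sin(a),0]);n=np.array([-u[1],u[0],0])
pad=np.array([.4722,-.2581,0])
def pt(th,d,h,y):
    hg=pad+.125*u+np.array([0,0,.095])
    return hg+(-d*np.cos(th)-h*np.sin(th))*u+np.array([0,0,-d*np.sin(th)+h*np.cos(th)])+y*n
G=lambda P:(proj(s,P)[0]-[225,180])*11+5
for th in (0,.1,.12,.14,.16,.18,.2,.23):
    print(th,'far+n',G(pt(th,.165,.009,.017)),'near+n',G(pt(th,.085,.009,.017)),'far-n',G(pt(th,.165,.009,-.017)),'ptr d172 h0..9 y.03',G(pt(th,.176,.004,.02)))
a0=cv2.imread('pics/s0z.png');b=cv2.imread('pics/s8b.png')
cv2.imwrite('pics/cmp.png',np.hstack([cv2.resize(a0[80:300,180:400],(390,390)),cv2.resize(np.clip(b[80:300,180:400]*2.0,0,255).astype(np.uint8),(390,390))]))
E
```

```text
0 far+n [226. 136.] near+n [104. 346.] far-n [116. 107.] ptr d172 h0..9 y.03 [254. 122.]
0.1 far+n [233. 174.] near+n [110. 364.] far-n [125. 145.] ptr d172 h0..9 y.03 [260. 164.]
0.12 far+n [234. 182.] near+n [110. 368.] far-n [126. 153.] ptr d172 h0..9 y.03 [261. 173.]
0.14 far+n [235. 190.] near+n [111. 372.] far-n [127. 161.] ptr d172 h0..9 y.03 [262. 182.]
0.16 far+n [236. 198.] near+n [112. 376.] far-n [128. 169.] ptr d172 h0..9 y.03 [263. 191.]
0.18 far+n [237. 207.] near+n [113. 380.] far-n [129. 178.] ptr d172 h0..9 y.03 [263. 200.]
0.2 far+n [238. 215.] near+n [113. 384.] far-n [130. 186.] ptr d172 h0..9 y.03 [264. 209.]
0.23 far+n [238. 228.] near+n [114. 390.] far-n [131. 199.] ptr d172 h0..9 y.03 [265. 223.]
```

View pics/cmp.png

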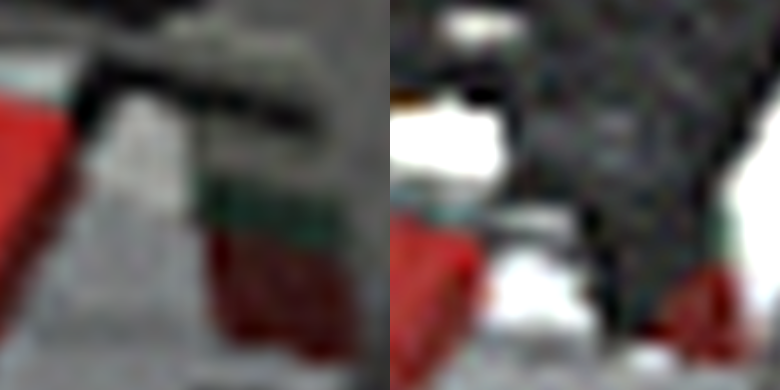

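```bash
python3 - <<'E'
from h import *
import pickle
np.set_printoptions(precision=3,suppress=True)
a=np.radians(-19.8);u=np.array([np.cos(a),np.sin(a),0]);n=np.array([-u[1],u[0],0])
pad=np.array([.4722,-.2581,0])
def pt(th,d,h,y):
    hg=pad+.125*u+np.array([0,0,.095])
    return hg+(-d*np.cos(th)-h*np.sin(th))*u+np.array([0,0,-d*np.sin(th)+h*np.cos(th)])+y*n
c6=pickle.load(open('w6.pkl','rb'));c=get_calibration('wrist')
def redw(im,row):
    out=[]
    for r in range(row-1,row+2):
        v=im[r].astype(float);m=v[:,2]-(v[:,0]+v[:,1])/2   # BGR
        p=m[300:340].max() if 0 else np.median(m[310:328]); h=p/2
        x=318
        i=x
        while m[i]>h:i-=1
        L=i+(h-m[i])/(m[i+1]-m[i])
        i=x
        while m[i]>h:i+=1
        R=i-1+(m[i-1]-h)/(m[i-1]-m[i])
        out.append((L,R,R-L))
    return np.mean(out,0)
w6=cv2.imread('pics/w6.png')
w=capture('wrist')[:,:,::-1].copy();cv2.imwrite('pics/w9.png',w)
for d in (.155,.15,.145):
  q=proj(c6,np.array([pt(0,d,.009,.018),pt(0,d,.009,-.018)]));row=int(round(q[0,1]))
  o=redw(w6,row);print(d,'rel row',row,o,'model',q[0,0]-q[1,0]);k=o[2]/(q[0,0]-q[1,0])
  for th in (.1,.12,.14,.16,.18,.2):
    q=proj(c,np.array([pt(th,d,.009,.018),pt(th,d,.009,-.018)]));row=int(round(q[0,1]))
    print('  ',th,row,redw(w,row),'exp',k*(q[0,0]-q[1,0]))
print(sense()['wrist_force'],sense()['tcp_pos'],sense()['time_s'])
E
```

```text
0.155 rel row 167 [297.663 335.685  38.022] model 39.864686267108425
   0.1 198 [292.372 349.897  57.525] exp 60.87441653080589
   0.12 196 [292.331 350.07   57.739] exp 59.77836946899681
   0.14 195 [292.354 350.049  57.695] exp 58.71633771108147
   0.16 194 [292.342 350.049  57.708] exp 57.68721752034974
   0.18 194 [292.342 350.049  57.708] exp 56.68993555260396
   0.2 193 [292.361 350.058  57.697] exp 55.723449439218555
0.15 rel row 173 [297.802 335.684  37.882] model 39.66167339229298
   0.1 206 [292.616 349.519  56.903] exp 60.62348567180598
   0.12 205 [292.572 349.534  56.962] exp 59.57321851746318
   0.14 204 [292.491 349.547  57.056] exp 58.5540511726081
   0.16 203 [292.426 349.559  57.133] exp 57.56506421366056
   0.18 202 [292.4   349.542  57.142] exp 56.60535714323234
   0.2 201 [292.391 349.53   57.139] exp 55.674049606362146
0.145 rel row 178 [298.003 335.683  37.68 ] model 39.459667822087056
   0.1 215 [292.679 349.382  56.702] exp 60.271548162491776
   0.12 213 [292.664 349.431  56.766] exp 59.268103522693
   0.14 212 [292.654 349.467  56.813] exp 58.29294811901992
   0.16 211 [292.659 349.485  56.826] exp 57.34532931023289
   0.18 210 [292.648 349.522  56.875] exp 56.42450389425365
   0.2 209 [292.639 349.508  56.869] exp 55.529739759035884
[-0.406 -0.209  5.133] [ 0.473 -0.259  0.085] 16.95
```

The estimates of the paddle angle after the last step:

| Source | Angle (rad) |
|---|---|
| Wrist picture, pad width | 0.16–0.17 |
| Tip depth | 0.15–0.175 |
| Coarse scene picture | 0.17–0.19 |

The green band is 0.12–0.20, so I ease up 1 mm towards its middle and hold.

```bash
python3 -m inch '[{"fingers":0,"delta_pos":[0,0,-0.1],"spin":0},{"fingers":0,"delta_pos":[0,0,-0.1],"spin":0},{"fingers":0,"delta_pos":[0,0,-0.1],"spin":0},{"fingers":0,"delta_pos":[0,0,-0.1],"spin":0},{"fingers":0,"delta_pos":[0,0,-0.1],"spin":0},{"fingers":0,"delta_pos":[0,0,-0.1],"spin":0},{"fingers":0,"delta_pos":[0,0,-0.1],"spin":0},{"fingers":0,"delta_pos":[0,0,-0.1],"spin":0},{"fingers":0,"delta_pos":[0,0,-0.1],"spin":0},{"fingers":0,"delta_pos":[0,0,-0.1],"spin":0},{"fingers":0,"delta_pos":[0,0,-0.1],"spin":0},{"fingers":0,"delta_pos":[0,0,-0.1],"spin":0},{"fingers":0,"delta_pos":[0,0,-0.1],"spin":0},{"fingers":0,"delta_pos":[0,0,-0.1],"spin":0},{"fingers":0,"delta_pos":[0,0,-0.1],"spin":0}]'
python3 - <<'E'
from h import *
im=capture('scene')[:,:,::-1];cv2.imwrite('pics/s10.png',im)
print(sense()['wrist_force'],sense()['tcp_pos'],sense()['time_s'])
E
```

```text
time_s: 18.45
tcp_pos: [0.4725, -0.2592, 0.0864]
ee_rot: [[-0.941, 0.338, 0.001], [0.338, 0.941, -0.0], [-0.001, -0.0, -1.0]]
wrist_force: [-0.1, 0.7, 6.0]
gripper_width: 0.009
[-0.4452912   0.2504585   5.33661145] [ 0.47249339 -0.25914077  0.086366  ] 18.5
```

View pics/s10.png

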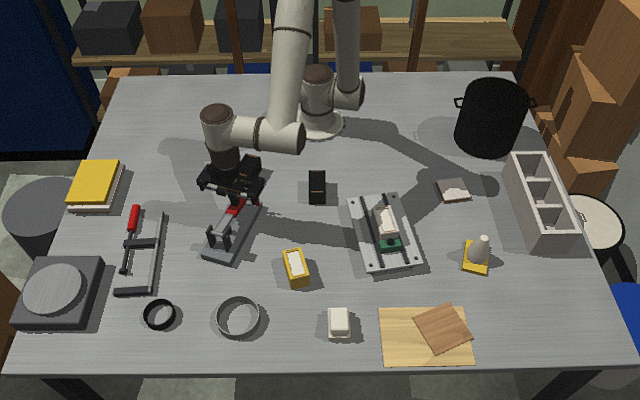

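The scene shows the mould seated at (387,222), the paddle held at (235,208), and every bystander where it started. The press force is 5–6 N, so I hand in.

```bash
python3 -c "
from station import finish_job; print(finish_job())"
```

```text
the job is handed in; nothing more can be done
None
```

I placed the white mould in the channel, slid it until it met the green stop (push force rose to about 13 N), and let it go. I then pressed the red paddle and handed the job in at 18.5 s, still holding it.

**Mould:** after release it measured −0.050 to −0.052 m in the stop frame, depending on which measurement of the stop I used. It was about 0.5 mm off sideways and parallel to the deck. In the later scene pictures it was still against the stop.

**Paddle:** I ended at tip height 0.0864 m with about 5.3–6 N of force. The angle estimates before I eased up the last 1 mm did not quite agree:

| Source | Angle (rad) |
|---|---|
| Tip depth | 0.15–0.175 |
| Wrist picture | 0.16–0.17 |
| Coarse scene picture | 0.17–0.19 |

I eased up because of that spread, which should leave it at about 0.15–0.16 rad. I did not re-measure the angle after that.

**Not confirmed:** the gripper hid where the pointer meets the gauge, so I never read it directly in the green band.

**Bystanders:** all of them look unmoved in the final picture.

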